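Open the push-and-turn solvent jar

TASK

Open the aluminium jar: press its push-and-turn safety cap down firmly but not hard, turn it counter-clockwise only until it comes free or meets its stop, lift it off and set it down right way up in the round steel dish, without dropping it. Do not force the jar, and leave the bottles, screw dish and tape roll where they are.

Things in the scene. Friction and masses are not known exactly. Their poses are not given: they have to be found in the camera images.
- jar: light grey aluminium jar, 76 mm across, fixed to the bench by a 92 mm foot flange; its shoulder is 58 mm above the bench, then a neck 34 mm across, covered by the cap, rises to 87 mm. Origin: centre of its underside, z up. Three ears on the neck hold the lugs of the inner cap. Jar and dish may stand left or right. It breaks at 60 N, press and twist together
- cap: black ribbed round cap on the jar (its outer shell), 57 mm across, 29.5 mm tall, 0.08 to 0.11 kg. Origin: centre of its underside, 75 mm above the bench while on the jar; z up through its top. Grip its side at any yaw. Unpressed it spins freely, opens nothing and cannot be pulled off. When freed it lifts straight up; 20 mm clears the neck
- cap_top (a point): centre of the cap's top face, 29.5 mm above its underside. Spring: 4 N to start, 13 N to push the shell 6 mm down to its stop. Between 2.5 and 6 mm down, three lugs in the shell can catch nine teeth of a hidden inner cap of unknown angle; the lugs may first stand on the teeth at 2.5 mm, where pushing harder only loads the jar
- cap_catch (a point): inside the cap on its axis, 21.5 mm above its underside, where lugs meet teeth. Keep the press up (10 to 18 N) and turn counter-clockwise from above: within 40 degrees the lugs drop between teeth and catch (turning takes about 0.15 N m from then on); 33 degrees more free the inner cap, and a hard stop comes 48 to 55 degrees after the catch: do not twist over 0.3 N m
- dish: plain round steel dish, fixed, 144 mm across the rim, 10 mm high, flat floor 3 mm thick and 122 mm across, empty. Origin: centre of its underside on the bench.
- glue_bottle: white squeeze bottle with a red nozzle, 40 mm across, 128 mm tall, bystander; origin: centre of its underside
- flux_bottle: yellow squeeze bottle with an orange nozzle, 38 mm across, 99 mm tall, bystander; origin: centre of its underside
- screw_dish: small steel dish full of screws, 66 mm across, 18 mm tall, bystander; origin: centre of its underside
- tape_red: red tape roll lying flat, 64 mm across, 18 mm tall, bystander; origin: centre of its underside
There are look-alikes about, which are no part of the job. There is more than one size of the dish; the one meant has the size given above.

How it is judged:
By the outcome, as a careful person would: the job done as asked, in the order asked, and still so for the second after the job is handed in, with the robot touching nothing.
It also fails if it takes over 72 s, if anything falls off the work surface, if the arm or the gripper's body presses on something with over 40 N, if the wrist force passes 120 N, or if a joint passes its speed limit or range.

ROBOT

A 6-joint arm with a two-finger parallel gripper is mounted at the origin on a cart in front of the work surface, level with it; the furniture and walls round the work are solid. World frame = base frame: x ahead of the robot, y to its left, z up, the work surface at z = 0. Lengths are in m, angles in rad, forces in N, time in s.
With the tool pointing down it reaches from about 0.35 to 0.85 m from the base axis. Payload 8.1 kg.
Tool frame: the origin (TCP) lies at the very end of the fingers, on their centre line; the grasp point (between the pads) lies robot.grip_point_offset behind it (robot.grip_point_offset is the distance from the TCP to the grasp point, in m); z points along the fingers, y is the line along which they close (so a half turn about z gives the same grasp; the last joint's range is limited). The gripper opens to 93 mm and grips with 3 to 60 N. Pads are 15 mm wide; open, the fingers measure 128 mm over their backs; the gripper's body (75 mm by 188 mm) begins 65 mm behind the grasp point.
Start: joints at [1.037, 0.13, 1.488, -0, 1.523, -0.085], TCP at [0.26, 0.541, 0.219] pointing down, gripper open.
Joint ranges: [-2.96, 2.96], [-0.89, 2.26], [0.02, 2.5], [-1.34, 4.48], [0, 2.73], [-2.66, 2.66]. Speed limits (rad/s): [2.39, 2.39, 2.79, 3.14, 3.14, 3.14].

INTERFACE

Orientations are given as a rotation vector (axis times angle).
In Python, from plant import robot, eyes gives the robot as it stands. The module is installed in compiled form; this text tells all that it offers.
- The arm moves only by the tool apply_moves, never from a script. Its argument "steps" is one flat list of numbers, 7 for each row, row after row: the shift along the tool's x, y, z in units of 30 mm (1.0 is 30 mm), then the turn, a rotation vector about the tool's x, y, z in units of 6 degrees (1.0 is 6 degrees), then the opening in per cent of the stroke, from 0 (shut) to 100 (fully open). In form: [dx, dy, dz, ax, ay, az, fingers, dx, dy, dz, ax, ay, az, fingers, ...]. A call has 1 to 12 rows; each row shifts and turns the commanded pose from where the row before left it, along the tool's axes as they then stand; what a row does not reach is not made up. A row lasts 1/12 s, in which the tool goes at most 41.7 mm and 7.16 degrees, less where a joint would pass 70% of its speed; a pose out of reach is approached as far as the arm can. A call is refused whole if a number of a shift passes 1 or a number of a turn 1, either way. A call with a gripper value outside its range is refused whole. The fingers move at their own pace and stop on an object; "grip_force" is the grip in N (left out, the last holds). Time passes only in rows, so rows that do not move let the fingers close. It gives the time, the measured TCP pose, the force, the opening and the grip force at its end, in the units of the state.
- robot.read_state(): the state, without advancing time (a new reading comes with each control period).
- eyes.read_camera(name): name is "side" or "top" or "wrist"; returns the picture (384x512x3 uint8, red, green, blue); there is no depth.
- eyes.calibration(name): a dict with "K" (3x3 intrinsics, pixels), "R" (3x3) and "t" (3): a world point X has camera coordinates R X + t. Camera axes: x right, y down, z forward; pixel columns grow to the right and rows downward; lengths in m; the calibration is good to about 2 mm. The wrist camera is an equidistant fisheye: a pixel r from the principal point sees the ray r / f radians off the axis. A picture is of the moment at which its call begins: read the wrist's pose just before it. calibration takes no time and is no camera call; for the wrist camera it gives the pose at the moment of the call.
- robot.close_job(): hands the job in; it is judged then, once.
Trained networks look in the newest picture that a camera, given by its name, has taken for a name from the list of things; names that differ only in an ending like _2 or _b are one class to them, and where a whole thing is asked for, a point or a joint stands for the part that bears it (a point fixed in the world has none). Each returns a list of dicts, best first, with "conf" (0 to 1); they miss things now and then, are a little off and sometimes report something else, mostly with a low value. They report only what shows in the picture. A call takes as long as a camera call. They do not tell look-alikes from the thing itself.
- eyes.search_frame(camera, thing): "rect" ([left, top, width, height] in pixels, round what is visible of it).
- eyes.place_of(camera, thing): "xy" ([column, row] in pixels: a listed point, or the origin of a listed thing).
The state is a dict: "t": time; "q": joint angles; "dq": joint speeds; "joint_torque": joint torques, N m; "tool_pos": TCP position; "orientation": TCP orientation; "force": force on the tool from outside, world axes, zero at the start; "wrist_torque": the same for the moment, N m; "opening": finger opening in m; "gripper_force": force on a finger pad.
Only numpy, scipy, OpenCV 4.12 (cv2) and the standard library are available. Lean on these libraries where they do the work, as an engineer would, in place of code of your own. Each camera call takes 0.05 s, during which the arm holds its last target. There are 200 camera calls.

## Working session

There is one attempt and no reset: what is moved stays moved. The work goes in short steps, Python scripts to look and compute and a tool call to move; the robot and the scene stay as the last step left them, time stands still between calls to the robot, and variables do not carry over. Pictures are saved under pics/ and viewed, at most 10 in all, crops included, and the job is handed in when it is done.

Besides the shell and the picture viewer there is one more tool, called after "Request:" as a command line: name --argument value ..., lists and objects as JSON in quotes. apply_moves: Moves the arm, as the interface text tells. Its arguments: {"type":"object","properties":{"steps":{"type":"array"},"grip_force":{"type":"number"}},"required":["steps"]}

```bash
mkdir -p pics; cat > h.py <<'E'
import numpy as np, cv2
from plant import robot, eyes
def ray(cam,px,cal=None):
    c=cal or eyes.calibration(cam);K=np.array(c["K"]);R=np.array(c["R"]);t=np.array(c["t"])
    u=(px[0]-K[0,2])/K[0,0];v=(px[1]-K[1,2])/K[1,1]
    if cam=="wrist":
        r=np.hypot(u,v);s=np.sin(r)/r if r>1e-9 else 1;d=np.array([u*s,v*s,np.cos(r)])
    else: d=np.array([u,v,1.])
    return -R.T@t, R.T@d
def onz(cam,px,z,cal=None):
    o,d=ray(cam,px,cal);return o+d*(z-o[2])/d[2]
def save(cam,name):
    im=eyes.read_camera(cam);cv2.imwrite(f"pics/{name}.png",im[:,:,::-1]);return im
E
python3 - <<'E'
from h import *
a=save("top","top0");b=save("side","side0")
cv2.imwrite("pics/both.png",cv2.resize(np.hstack([a,b])[:,:,::-1],(800,300)))
Z={"jar":0,"cap":.075,"cap_top":.1045,"dish":0,"glue_bottle":0,"flux_bottle":0,"screw_dish":0,"tape_red":0}
for n,z in Z.items():
  for cam in("top","side"):
    for d in eyes.place_of(cam,n)[:3]: print(n,cam,np.round(d["xy"]),round(d["conf"],2),onz(cam,d["xy"],z).round(3))
for d in eyes.search_frame("top","dish"): print(d)
s=robot.read_state();print({k:s[k] for k in("t","tool_pos","orientation","force","opening")},robot.grip_point_offset)
E
```

```text
jar top [350. 193.] 0.42 [ 0.555 -0.231  0.   ]
jar side [318. 286.] 0.87 [ 0.537 -0.221  0.   ]
jar side [283. 207.] 0.68 [0.716 0.217 0.   ]
cap top [355. 196.] 0.62 [ 0.537 -0.227  0.075]
cap side [319. 268.] 0.52 [ 0.534 -0.221  0.075]
cap_top top [356. 194.] 0.52 [ 0.541 -0.223  0.105]
cap_top side [319. 257.] 0.73 [ 0.541 -0.209  0.105]
dish top [106. 222.] 0.6 [0.464 0.712 0.   ]
dish side [231. 216.] 0.64 [0.505 0.269 0.   ]
glue_bottle top [278. 144.] 0.47 [0.753 0.045 0.   ]
flux_bottle top [232. 157.] 0.61 [0.707 0.224 0.   ]
flux_bottle side [281. 207.] 0.45 [0.709 0.222 0.   ]
screw_dish top [295. 231.] 0.5 [ 0.412 -0.01   0.   ]
screw_dish side [250. 267.] 0.68 [ 0.408 -0.033 -0.   ]
tape_red top [388. 232.] 0.55 [ 0.399 -0.371  0.   ]
tape_red side [314. 340.] 0.61 [ 0.395 -0.379  0.   ]
{'rect': [92.2, 208.6, 16.6, 22.9], 'conf': 0.87}
{'rect': [212.4, 198.6, 32.7, 34.1], 'conf': 0.78}
{'t': 0.95, 'tool_pos': array([0.26032063, 0.54058738, 0.21861296]), 'orientation': array([-6.99119914e-01, -3.06277221e+00,  4.71357578e-05]), 'force': array([0.32722433, 1.22020889, 0.50646008]), 'opening': 0.09322716071567533} 0.0188
```

View pics/top0.png

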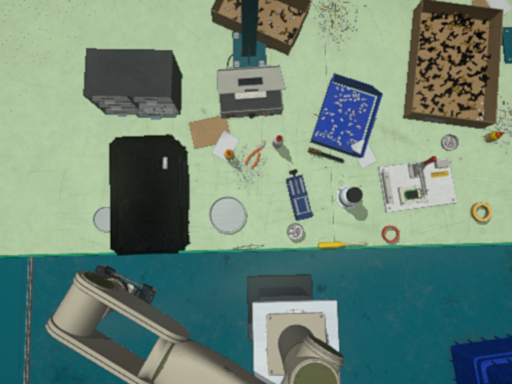

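View pics/side0.png

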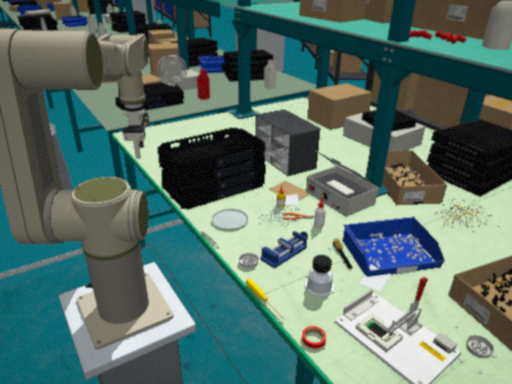

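The top view shows the jar with its black cap at (350,195). The dishes are a large one at (228,215) and one partly hidden by the black crate at (103,219). The screw dish is at (295,231) and the tape roll at (390,233). By size (about 33–36 px at 3.9 mm/px, so about 140 mm), (228,215) is the dish meant. The crate one is only about 23 px (90 mm) tall. I'll confirm with one crop while lifting clear.

```bash
python3 - <<'E'
from h import *
im=cv2.imread("pics/top0.png")[150:260,85:385]
cv2.imwrite("pics/crop.png",cv2.resize(im,(792,290),interpolation=cv2.INTER_CUBIC))
for p in((211,215),(245.5,215),(228,197),(228,233.5),(228.5,215.5)): print(p,onz("top",p,.01).round(3))
E
```

```text
(211, 215) [0.481 0.309 0.01 ]
(245.5, 215) [0.478 0.177 0.01 ]
(228, 197) [0.549 0.243 0.01 ]
(228, 233.5) [0.41  0.245 0.01 ]
(228.5, 215.5) [0.478 0.242 0.01 ]
```

View pics/crop.png

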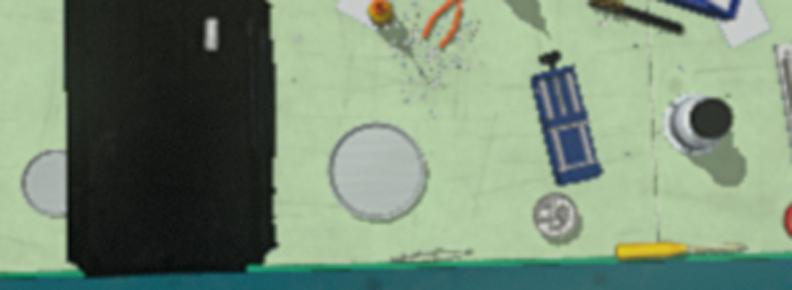

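Request:
apply_moves --steps '[0, 0, -0.6, 0, 0, 1, 100, 0, 0, -0.6, 0, 0, 1, 100, 0, 0, -0.6, 0, 0, 1, 100, 0, 0, -0.6, 0, 0, 1, 100, 0, 0, -0.6, 0, 0, 1, 100, 0, 0, -0.6, 0, 0, 1, 100, 0, 0, -0.6, 0, 0, 1, 100, 0, 0, -0.6, 0, 0, 1, 100, 0, 0, -0.6, 0, 0, 1, 100, 0, 0, -0.6, 0, 0, 1, 100, 0, 0, 0, 0, 0, 1, 100, 0, 0, 0, 0, 0, 1, 100]' --grip_force 40

```text
t: 1.95
tool_pos: [0.2606, 0.5411, 0.4007]
orientation: [-2.37, -2.06, -0.005]
force: [-0.2, 0.2, -1.3]
opening: 0.0936
gripper_force: 0.0
```

The crop shows the wanted dish, plain and round at (378,172), 97/2.64 = 36.7 px, about 141 mm. The jar's black cap is at (710,118), and the smaller look-alike dish is tucked at the crate's left. I'll swing over to the jar.

Request:
apply_moves --steps '[0, 0, 0, 0, 0, 1, 100, 0, 0, 0, 0, 0, 1, 100, 0, 0, 0, 0, 0, 1, 100, 0, 0, 0, 0, 0, 1, 100, 0, 0, 0, 0, 0, 1, 100, 0, 0, 0, 0, 0, 1, 100, 0, 0, 0, 0, 0, 1, 100, 0, 0, 0, 0, 0, 1, 100, 0, 0, 0, 0, 0, 1, 100, 0, 0, 0, 0, 0, 1, 100, 0, 0, 0, 0, 0, 1, 100, 0, 0, 0, 0, 0, 1, 100]'

```text
t: 2.95
tool_pos: [0.2603, 0.5406, 0.3986]
orientation: [3.13, 0.273, -0.0]
force: [-0.0, -0.6, 0.6]
opening: 0.093
gripper_force: 0.0
```

Request:
apply_moves --steps '[0.17, 1, 0, 0, 0, 0, 100, 0.17, 1, 0, 0, 0, 0, 100, 0.17, 1, 0, 0, 0, 0, 100, 0.17, 1, 0, 0, 0, 0, 100, 0.17, 1, 0, 0, 0, 0, 100, 0.17, 1, 0, 0, 0, 0, 100, 0.17, 1, 0, 0, 0, 0, 100, 0.17, 1, 0, 0, 0, 0, 100, 0.17, 1, 0, 0, 0, 0, 100, 0.17, 1, 0, 0, 0, 0, 100, 0.17, 1, 0, 0, 0, 0, 100, 0.17, 1, 0, 0, 0, 0, 100]'

```text
t: 3.95
tool_pos: [0.385, 0.1959, 0.3989]
orientation: [-3.129, -0.282, -0.001]
force: [0.6, 0.2, -0.2]
opening: 0.093
gripper_force: 0.0
```

Request:
apply_moves --steps '[0.18, 1, 0.4, 0, 0, 0, 100, 0.18, 1, 0.4, 0, 0, 0, 100, 0.18, 1, 0.4, 0, 0, 0, 100, 0.18, 1, 0.4, 0, 0, 0, 100, 0.18, 1, 0.4, 0, 0, 0, 100, 0.18, 1, 0.4, 0, 0, 0, 100, 0.18, 1, 0.4, 0, 0, 0, 100, 0.18, 1, 0.4, 0, 0, 0, 100, 0.18, 1, 0.4, 0, 0, 0, 100, 0.18, 1, 0.4, 0, 0, 0, 100, 0.18, 1, 0.4, 0, 0, 0, 100, 0.18, 1, 0.4, 0, 0, 0, 100]'

```text
t: 4.95
tool_pos: [0.5132, -0.1469, 0.2542]
orientation: [3.129, 0.281, 0.001]
force: [0.5, 0.8, -0.1]
opening: 0.0927
gripper_force: 0.0
```

```bash
python3 - <<'E'
from h import *
s=robot.read_state();c=eyes.calibration("wrist")
save("wrist","w0")
for n,z in (("cap_top",.1045),("cap",.075),("jar",0),("dish",0),("screw_dish",0)):
    for d in eyes.place_of("wrist",n)[:2]: print(n,np.round(d["xy"]),round(d["conf"],2),onz("wrist",d["xy"],z,c).round(4))
for d in eyes.search_frame("wrist","cap")[:2]: print(d)
print({k:s[k] for k in("t","tool_pos","orientation","force","q")})
E
```

```text
cap_top [320. 169.] 0.91 [ 0.5415 -0.2181  0.1045]
cap_top [375. 260.] 0.33 [ 0.442  -0.3189  0.1045]
cap [317. 165.] 0.7 [ 0.5407 -0.2205  0.075 ]
jar [307. 152.] 0.81 [ 0.5459 -0.2201  0.    ]
dish [ 28. 145.] 0.69 [0.4881 0.2498 0.    ]
dish [152. 214.] 0.67 [ 0.4114 -0.0068  0.    ]
screw_dish [155. 214.] 0.94 [ 0.4117 -0.0111 -0.    ]
{'rect': [295.0, 140.7, 52.8, 52.1], 'conf': 0.89}
{'t': 4.95, 'tool_pos': array([ 0.51315496, -0.1469436 ,  0.25419816]), 'orientation': array([3.12879611e+00, 2.81270116e-01, 7.59170526e-04]), 'force': array([ 0.51494549,  0.78284848, -0.13177975]), 'q': array([-3.74997855e-01, -6.23247447e-02,  1.62089249e+00,  5.64018998e-05,
        1.58251253e+00,  1.01648668e+00])}
```

View pics/w0.png

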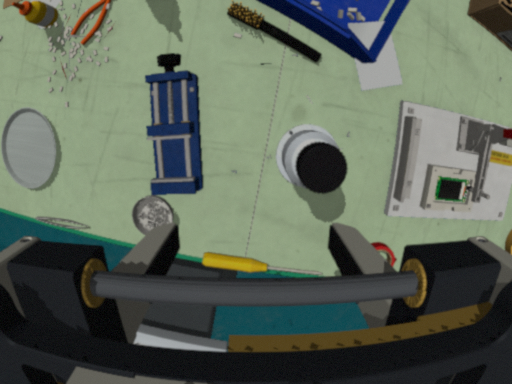

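The wrist view shows the black cap at (320,168) on the jar, the wanted dish at (30,147) and the screw dish at (154,214). I'll move above the cap and measure once more from close by.

Request:
apply_moves --steps '[0.1, 0.5, 0.5, 0, 0, 0, 100, 0.1, 0.5, 0.5, 0, 0, 0, 100, 0.1, 0.5, 0.5, 0, 0, 0, 100, 0.1, 0.5, 0.5, 0, 0, 0, 100, 0.09, 0.52, 0.5, 0, 0, 0, 100, 0, 0, 0.3, 0, 0, 0, 100, 0, 0, 0, 0, 0, 0, 100, 0, 0, 0, 0, 0, 0, 100]'

```text
t: 5.97
tool_pos: [0.5407, -0.2159, 0.1709]
orientation: [-3.128, -0.283, 0.0]
force: [-0.1, 0.7, 0.5]
opening: 0.0929
gripper_force: 0.0
```

```bash
python3 - <<'E'
from h import *
s=robot.read_state();c=eyes.calibration("wrist")
save("wrist","w1")
for n,z in (("cap_top",.1045),("cap",.075),("jar",0)):
    for d in eyes.place_of("wrist",n)[:2]: print(n,np.round(d["xy"]),round(d["conf"],2),onz("wrist",d["xy"],z,c).round(4))
print({k:s[k] for k in("t","tool_pos","orientation","force","q")})
E
```

```text
cap_top [262. 206.] 0.9 [ 0.5417 -0.2239  0.1045]
jar [255. 178.] 0.95 [ 0.5412 -0.2186  0.    ]
jar [ 91. 242.] 0.3 [ 0.4121 -0.0095  0.    ]
{'t': 5.9667, 'tool_pos': array([ 0.54067846, -0.21585069,  0.17093362]), 'orientation': array([-3.12822103e+00, -2.82953717e-01,  4.46749486e-04]), 'force': array([-0.1317346 ,  0.73367855,  0.50607319]), 'q': array([-4.68129226e-01,  1.09440321e-01,  1.59835528e+00,  3.62225253e-04,
        1.43435662e+00,  9.22204767e-01])}
```

View pics/w1.png

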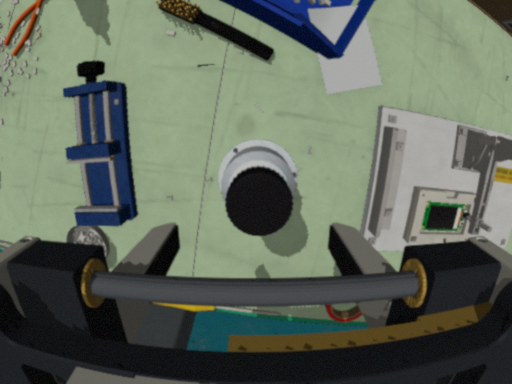

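The close view shows the cap's dark disc spanning about (225–293, 165–235), centred between the fingers. I'll fit that disc for the exact centre.

```bash
python3 - <<'E'
from h import *
im=cv2.imread("pics/w1.png");c=eyes.calibration("wrist")
m=(im.max(2)<60).astype(np.uint8);m[:150]=0;m[240:]=0;m[:,:210]=0;m[:,305:]=0
k=max(cv2.findContours(m,0,1)[0],key=cv2.contourArea)
(u,v),r=cv2.minEnclosingCircle(k);print(u,v,r,cv2.boundingRect(k))
# silhouette model: project cap circle top/bottom from hypotheses
from scipy.optimize import least_squares
K=np.array(c["K"]);R=np.array(c["R"]);t=np.array(c["t"])
a=np.linspace(0,2*np.pi,200)
def box(p):
    P=np.array([[p[0]+.0285*np.cos(b),p[1]+.0285*np.sin(b),z] for z in(.075,.1045) for b in a])@R.T+t
    th=np.arctan2(np.hypot(P[:,0],P[:,1]),P[:,2]);ph=np.arctan2(P[:,1],P[:,0])
    U=K[0,0]*th*np.cos(ph)+K[0,2];V=K[1,1]*th*np.sin(ph)+K[1,2];return np.array([U.min(),U.max(),V.min(),V.max()])
x,y,w,h=cv2.boundingRect(k);o=np.array([x-.5,x+w-.5,y-.5,y+h-.5])
s=least_squares(lambda p:box(p)-o,[.541,-.22],x_scale=.01);print(s.x,s.fun)
E
```

```text
258.77154541015625 201.15733337402344 34.24427032470703 (226, 167, 67, 69)
[ 0.54214178 -0.22268862] [-0.8283472   0.84004153 -1.3763093   1.48078891]
```

Request:
apply_moves --steps '[0, 0.21, 0, 0, 0, 0, 100, 0, 0, 0.4, 0, 0, 0, 100, 0, 0, 0.4, 0, 0, 0, 100, 0, 0, 0.4, 0, 0, 0, 100, 0, 0, 0.4, 0, 0, 0, 100, 0, 0, 0.4, 0, 0, 0, 100, 0, 0, 0.4, 0, 0, 0, 100, 0, 0, 0.4, 0, 0, 0, 100, 0, 0, 0.3, 0, 0, 0, 100, 0, 0, 0.17, 0, 0, 0, 100, 0, 0, 0, 0, 0, 0, 100]'

```text
t: 7.08
tool_pos: [0.541, -0.2228, 0.0707]
orientation: [-3.128, -0.281, 0.003]
force: [-0.7, -0.0, -0.3]
opening: 0.0928
gripper_force: 0.0
```

Request:
apply_moves --steps '[0, 0, 0, 0, 0, 0, 55, 0, 0, 0, 0, 0, 0, 55, 0, 0, 0, 0, 0, 0, 55, 0, 0, 0, 0, 0, 0, 55, 0, 0, 0, 0, 0, 0, 55, 0, 0, 0, 0, 0, 0, 55]'

```text
t: 7.58
tool_pos: [0.542, -0.2226, 0.0729]
orientation: [-3.128, -0.281, -0.0]
force: [-1.0, 11.1, 4.3]
opening: 0.0578
gripper_force: 5.6
```

Request:
apply_moves --steps '[0, 0, 0, 0, 0, 0, 55, 0, 0, 0, 0, 0, 0, 55, 0, 0, 0, 0, 0, 0, 55, 0, 0, 0, 0, 0, 0, 55]'

```text
t: 7.92
tool_pos: [0.542, -0.2221, 0.0729]
orientation: [-3.127, -0.282, -0.0]
force: [-1.9, 5.1, 4.1]
opening: 0.0562
gripper_force: 40.0
```

Request:
apply_moves --steps '[0, 0, 0.04, 0, 0, 0, 54, 0, 0, 0.04, 0, 0, 0, 54, 0, 0, 0.02, 0, 0, 0, 54, 0, 0, 0, 0, 0, 0, 54]'

```text
t: 8.25
tool_pos: [0.542, -0.2221, 0.0705]
orientation: [-3.127, -0.282, 0.0]
force: [-4.5, 6.6, 9.1]
opening: 0.0562
gripper_force: 40.0
```

Request:
apply_moves --steps '[-0.01, -0.02, 0.03, 0, 0, 0, 54, 0, 0, 0.03, 0, 0, 0, 54, 0, 0, 0, 0, 0, 0, 54, 0, 0, 0, 0, 0, 0, 54]'

```text
t: 8.58
tool_pos: [0.5421, -0.2221, 0.0703]
orientation: [-3.128, -0.282, -0.002]
force: [-8.2, 7.6, 18.7]
opening: 0.0564
gripper_force: 40.0
```

```bash
cat > st.py <<'E'
from h import *
s=robot.read_state()
for k in("t","tool_pos","orientation","force","wrist_torque","q"): print(k,np.round(s[k],4))
E
python3 st.py
```

```text
t 8.5833
tool_pos [ 0.5421 -0.2221  0.0703]
orientation [-3.1283e+00 -2.8220e-01 -1.6000e-03]
force [-8.2342  7.5534 18.6666]
wrist_torque [ 1.3615  1.5608 -0.0091]
q [-4.7700e-01  2.0980e-01  1.6786e+00  1.1000e-03  1.2526e+00  9.1350e-01]
```

Request:
apply_moves --steps '[-0.03, -0.03, -0.03, 0, 0, 0, 54, 0, 0, 0, 0, 0, -0.2, 54, 0, 0, 0, 0, 0, -0.3, 54, 0, 0, 0, 0, 0, -0.3, 54, 0, 0, 0, 0, 0, 0, 54]'

```text
t: 9.0
tool_pos: [0.5419, -0.222, 0.0705]
orientation: [3.113, 0.416, 0.005]
force: [0.7, 2.6, 6.9]
opening: 0.0558
gripper_force: 40.0
```

```bash
python3 st.py
```

```text
t 9.0
tool_pos [ 0.5419 -0.222   0.0705]
orientation [3.1131 0.4158 0.0046]
force [0.6516 2.5908 6.8824]
wrist_torque [ 0.5793  0.1141 -0.0198]
q [-4.7700e-01  2.0680e-01  1.6816e+00  1.0000e-03  1.2502e+00  8.2800e-01]
```

Request:
apply_moves --steps '[0, 0, 0.025, 0, 0, 0, 54, 0, 0, 0, 0, 0, -0.3, 54, 0, 0, 0, 0, 0, -0.4, 54, 0, 0, 0, 0, 0, -0.4, 54, 0, 0, 0, 0, 0, 0, 54]'

```text
t: 9.42
tool_pos: [0.5419, -0.222, 0.0701]
orientation: [3.084, 0.595, 0.005]
force: [-0.7, 3.9, 10.9]
opening: 0.0563
gripper_force: 40.0
```

```bash
python3 st.py
```

```text
t 9.4167
tool_pos [ 0.5419 -0.222   0.0701]
orientation [3.0837 0.5952 0.0045]
force [-0.7052  3.9464 10.8818]
wrist_torque [ 0.7461  0.3965 -0.0598]
q [-4.7700e-01  2.0730e-01  1.6819e+00  1.0000e-03  1.2495e+00  7.1220e-01]
```

Request:
apply_moves --steps '[0, 0, 0.01, 0, 0, -0.4, 54, 0, 0, 0, 0, 0, -0.4, 54, 0, 0, 0, 0, 0, -0.4, 54, 0, 0, 0, 0, 0, -0.4, 54, 0, 0, 0, 0, 0, 0, 54]'

```text
t: 9.83
tool_pos: [0.5418, -0.2218, 0.0694]
orientation: [3.023, 0.851, 0.004]
force: [-0.7, 4.0, 9.3]
opening: 0.0561
gripper_force: 40.0
```

```bash
python3 st.py
```

```text
t 9.8333
tool_pos [ 0.5418 -0.2218  0.0694]
orientation [3.0231 0.8514 0.004 ]
force [-0.7152  4.0321  9.2913]
wrist_torque [0.7992 0.2621 0.0399]
q [-4.7680e-01  2.0800e-01  1.6824e+00  1.2000e-03  1.2487e+00  5.4460e-01]
```

Request:
apply_moves --steps '[0, 0, 0.04, 0, 0, 0, 54, 0, 0, 0.03, 0, 0, 0, 54, 0, 0, 0, 0, 0, 0, 54, 0, 0, 0, 0, 0, 0, 54]'

```text
t: 10.17
tool_pos: [0.5419, -0.2218, 0.0678]
orientation: [3.024, 0.847, 0.004]
force: [-2.4, 6.1, 12.4]
opening: 0.056
gripper_force: 40.0
```

```bash
python3 st.py
```

```text
t 10.1667
tool_pos [ 0.5419 -0.2218  0.0678]
orientation [3.0243 0.8473 0.0041]
force [-2.4206  6.0515 12.4202]
wrist_torque [ 0.9551  0.6126 -0.0581]
q [-4.7680e-01  2.0990e-01  1.6833e+00  1.2000e-03  1.2458e+00  5.4730e-01]
```

Request:
apply_moves --steps '[0.007, -0.012, 0.01, 0, 0, -0.3, 54, 0, 0, 0, 0, 0, -0.4, 54, 0, 0, 0, 0, 0, -0.4, 54, 0, 0, 0, 0, 0, 0, 54]'

```text
t: 10.5
tool_pos: [0.5418, -0.2218, 0.0675]
orientation: [2.968, 1.024, 0.004]
force: [-2.9, 2.9, 11.3]
opening: 0.0559
gripper_force: 40.0
```

```bash
python3 st.py
```

```text
t 10.5
tool_pos [ 0.5418 -0.2218  0.0675]
orientation [2.9684 1.0236 0.0039]
force [-2.867   2.9026 11.3446]
wrist_torque [0.6233 0.6433 0.0515]
q [-4.7650e-01  2.1000e-01  1.6840e+00  7.0000e-04  1.2447e+00  4.3000e-01]
```

Request:
apply_moves --steps '[0, 0, 0.01, 0, 0, -0.4, 54, 0, 0, 0, 0, 0, -0.4, 54, 0, 0, 0, 0, 0, -0.4, 54, 0, 0, 0, 0, 0, 0, 54]'

```text
t: 10.83
tool_pos: [0.542, -0.2217, 0.0674]
orientation: [2.898, 1.208, 0.004]
force: [-1.6, 3.2, 12.2]
opening: 0.0561
gripper_force: 40.0
```

```bash
python3 st.py
```

```text
t 10.8333
tool_pos [ 0.542  -0.2217  0.0674]
orientation [2.8981 1.2077 0.0043]
force [-1.5525  3.2115 12.1811]
wrist_torque [ 0.6615  0.536  -0.0721]
q [-4.7640e-01  2.1020e-01  1.6840e+00  9.0000e-04  1.2442e+00  3.0440e-01]
```

Request:
apply_moves --steps '[0, 0, 0.01, 0, 0, -0.4, 54, 0, 0, 0, 0, 0, -0.4, 54, 0, 0, 0, 0, 0, -0.4, 54, 0, 0, 0, 0, 0, 0, 54]'

```text
t: 11.17
tool_pos: [0.5421, -0.2218, 0.0673]
orientation: [2.816, 1.387, 0.004]
force: [-3.3, 3.8, 14.0]
opening: 0.0567
gripper_force: 40.0
```

```bash
python3 st.py
```

```text
t 11.1667
tool_pos [ 0.5421 -0.2218  0.0673]
orientation [2.8163 1.387  0.0042]
force [-3.3386  3.8095 13.9614]
wrist_torque [ 0.6744  0.5754 -0.1298]
q [-4.7650e-01  2.1040e-01  1.6839e+00  8.0000e-04  1.2439e+00  1.7880e-01]
```

Request:
apply_moves --steps '[0, 0, 0, 0, 0, -0.4, 54, 0, 0, 0, 0, 0, -0.4, 54, 0, 0, 0, 0, 0, -0.4, 54, 0, 0, 0, 0, 0, -0.4, 54, 0, 0, 0, 0, 0, 0, 54]'

```text
t: 11.58
tool_pos: [0.542, -0.2215, 0.0673]
orientation: [2.691, 1.618, 0.004]
force: [-2.4, 4.7, 13.7]
opening: 0.0558
gripper_force: 40.0
```

```bash
python3 st.py
```

```text
t 11.5833
tool_pos [ 0.542  -0.2215  0.0673]
orientation [2.6906 1.6181 0.0038]
force [-2.3764  4.7139 13.7076]
wrist_torque [ 0.9103  0.6975 -0.1318]
q [-4.7630e-01  2.1030e-01  1.6841e+00  1.1000e-03  1.2443e+00  1.1300e-02]
```

Torque is steady at about 0.13 N m, so the lugs have caught. I'll continue.

Request:
apply_moves --steps '[0, 0, 0, 0, 0, -0.4, 54, 0, 0, 0, 0, 0, -0.4, 54, 0, 0, 0, 0, 0, -0.4, 54, 0, 0, 0, 0, 0, -0.4, 54, 0, 0, 0, 0, 0, -0.4, 54, 0, 0, 0, 0, 0, 0, 54]'

```text
t: 12.08
tool_pos: [0.5423, -0.2208, 0.0673]
orientation: [2.507, 1.891, 0.005]
force: [-1.6, 8.1, 15.0]
opening: 0.0559
gripper_force: 40.0
```

```bash
python3 st.py
```

```text
t 12.0833
tool_pos [ 0.5423 -0.2208  0.0673]
orientation [2.5068 1.8909 0.005 ]
force [-1.6451  8.1305 14.9921]
wrist_torque [ 1.3564  0.5139 -0.1305]
q [-0.4757  0.2102  1.6841  0.0023  1.2444 -0.1981]
```

Request:
apply_moves --steps '[0.016, -0.005, -0.005, 0, 0, -0.4, 54, 0, 0, 0, 0, 0, -0.4, 54, 0, 0, 0, 0, 0, -0.4, 54, 0, 0, 0, 0, 0, -0.3, 54, 0, 0, 0, 0, 0, 0, 54]'

```text
t: 12.5
tool_pos: [0.5425, -0.2205, 0.0673]
orientation: [2.351, 2.081, 0.005]
force: [0.2, 7.4, 12.9]
opening: 0.0561
gripper_force: 40.0
```

```bash
python3 st.py
```

```text
t 12.5
tool_pos [ 0.5425 -0.2205  0.0673]
orientation [2.3507 2.0806 0.005 ]
force [ 0.1629  7.4237 12.9368]
wrist_torque [ 1.1923  0.26   -0.1194]
q [-0.4749  0.2097  1.6846  0.0022  1.2439 -0.3539]
```

Request:
apply_moves --steps '[0.01, 0, 0, 0, 0, -0.3, 54, 0, 0, 0, 0, 0, -0.3, 54, 0, 0, 0, 0, 0, -0.2, 54, 0, 0, 0, 0, 0, 0, 54]'

```text
t: 12.83
tool_pos: [0.5419, -0.2204, 0.0673]
orientation: [2.263, 2.177, 0.003]
force: [-4.1, 6.6, 14.7]
opening: 0.0561
gripper_force: 40.0
```

```bash
python3 st.py
```

```text
t 12.8333
tool_pos [ 0.5419 -0.2204  0.0673]
orientation [2.263  2.1766 0.0033]
force [-4.1498  6.5636 14.7318]
wrist_torque [ 0.9941  0.777  -0.2538]
q [-4.7480e-01  2.0940e-01  1.6850e+00  1.5000e-03  1.2448e+00 -4.3640e-01]
```

Torque has risen to 0.25 N m, so the cap is at its stop. I'll ease back a degree and lift.

Request:
apply_moves --steps '[0, 0, 0, 0, 0, 0.2, 54, 0, 0, -0.1, 0, 0, 0, 54, 0, 0, -0.1, 0, 0, 0, 54, 0, 0, -0.1, 0, 0, 0, 54, 0, 0, -0.05, 0, 0, 0, 54, 0, 0, 0, 0, 0, 0, 54]'

```text
t: 13.33
tool_pos: [0.5405, -0.2209, 0.0754]
orientation: [2.288, 2.152, -0.0]
force: [1.0, 1.0, -0.9]
opening: 0.0561
gripper_force: 40.0
```

```bash
python3 st.py
```

```text
t 13.3333
tool_pos [ 0.5405 -0.2209  0.0754]
orientation [ 2.2884e+00  2.1521e+00 -2.0000e-04]
force [ 1.0016  0.9721 -0.8535]
wrist_torque [-0.0456  0.047   0.0141]
q [-4.7570e-01  1.9960e-01  1.6803e+00 -2.0000e-04  1.2615e+00 -4.1430e-01]
```

The force is now just the cap's weight, so it is free. I'll lift.

Request:
apply_moves --steps '[0, 0, -0.2, 0, 0, 0, 54, 0, 0, -0.2, 0, 0, 0, 54, 0, 0, -0.2, 0, 0, 0, 54, 0, 0, -0.2, 0, 0, 0, 54, 0, 0, -0.4, 0, 0, 0, 54, 0, 0, -0.5, 0, 0, 0, 54, 0, 0, -0.5, 0, 0, 0, 54, 0, 0, -0.5, 0, 0, 0, 54, 0, 0, -0.5, 0, 0, 0, 54, 0, 0, -0.5, 0, 0, 0, 54, 0, 0, -0.4, 0, 0, 0, 54, 0, 0, 0, 0, 0, 0, 54]'

```text
t: 14.33
tool_pos: [0.5422, -0.2217, 0.2025]
orientation: [2.285, 2.148, 0.003]
force: [0.5, -1.4, -1.4]
opening: 0.0562
gripper_force: 40.0
```

```bash
python3 st.py; python3 - <<'E'
from h import *
save("side","s1"); save("wrist","w2")
im=cv2.imread("pics/s1.png")[180:330,190:390]
b=cv2.imread("pics/w2.png")
cv2.imwrite("pics/lift.png",np.hstack([cv2.resize(im,(400,300)),cv2.resize(b,(400,300))]))
c=eyes.calibration("wrist")
for d in eyes.place_of("wrist","dish")[:3]:print(d,onz("wrist",d["xy"],0,c))
E
```

```text
t 14.3333
tool_pos [ 0.5422 -0.2217  0.2025]
orientation [2.2845 2.1485 0.0031]
force [ 0.4576 -1.3947 -1.4401]
wrist_torque [-0.113   0.0331 -0.0103]
q [-0.4756  0.0938  1.5569  0.      1.485  -0.4142]
{'xy': [252.4, 240.6], 'conf': 0.19} [ 0.53510035 -0.31586925  0.        ]
```

View pics/lift.png

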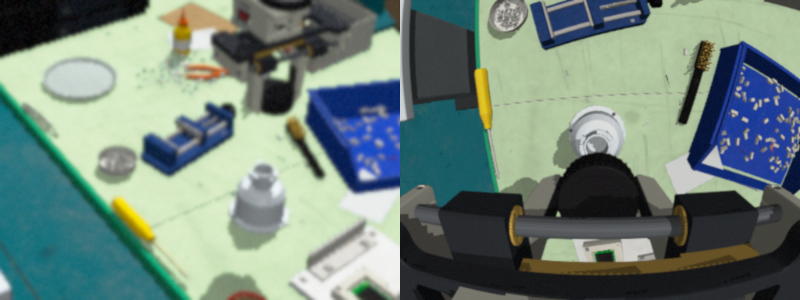

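The pictures show the bare jar neck at left (262,190) and the cap upright between the fingers. I'll carry it towards the dish.

Request:
apply_moves --steps '[0.5, -0.1, 0, 0, 0, 0, 54, 0.8, -0.2, 0, 0, 0, 0, 54, 1, -0.25, 0, 0, 0, 0, 54, 1, -0.25, 0, 0, 0, 0, 54, 1, -0.25, 0, 0, 0, 0, 54, 1, -0.25, 0, 0, 0, 0, 54, 1, -0.25, 0, 0, 0, 0, 54, 1, -0.25, 0, 0, 0, 0, 54, 1, -0.25, 0, 0, 0, 0, 54, 1, -0.25, 0, 0, 0, 0, 54, 0.7, -0.2, 0, 0, 0, 0, 54, 0.3, -0.1, 0, 0, 0, 0, 54]'

```text
t: 15.48
tool_pos: [0.4797, 0.0955, 0.197]
orientation: [-2.284, -2.154, 0.002]
force: [0.2, 0.4, -0.6]
opening: 0.0561
gripper_force: 40.0
```

Request:
apply_moves --steps '[0, 0, 0, 0, 0, 0, 54, 0, 0, 0, 0, 0, 0, 54]'

```text
t: 15.65
tool_pos: [0.481, 0.0925, 0.1975]
orientation: [-2.287, -2.154, 0.002]
force: [-0.1, 0.2, -0.5]
opening: 0.0563
gripper_force: 40.0
```

```bash
python3 st.py; python3 - <<'E'
from h import *
c=eyes.calibration("wrist"); save("wrist","w3")
for d in eyes.place_of("wrist","dish")[:3]:print(d,onz("wrist",d["xy"],0,c))
E
```

```text
t 15.65
tool_pos [0.481  0.0925 0.1975]
orientation [-2.2867e+00 -2.1538e+00  1.9000e-03]
force [-0.0959  0.1804 -0.5496]
wrist_torque [-0.0722  0.0051 -0.0257]
q [ 8.5500e-02 -1.5980e-01  1.8141e+00 -5.0000e-04  1.4885e+00  1.4540e-01]
{'xy': [248.2, 47.9], 'conf': 0.78} [0.48488326 0.24553734 0.        ]
```

View pics/w3.png

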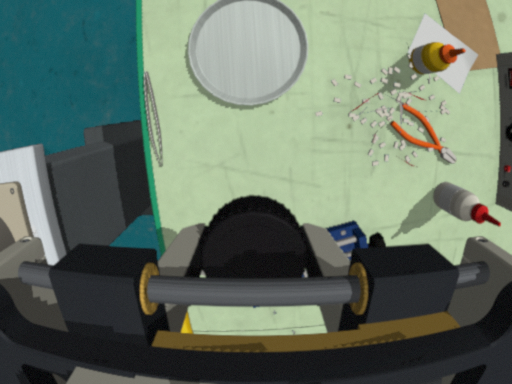

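The dish is empty at (248,48), which maps to (0.484, 0.245). I'll move over it and descend.

Request:
apply_moves --steps '[0.4, 0, 0, 0, 0, 0, 54, 0.8, -0.05, 0, 0, 0, 0, 54, 0.8, -0.05, 0.1, 0, 0, 0, 54, 0.8, -0.05, 0.3, 0, 0, 0, 54, 0.8, -0.05, 0.5, 0, 0, 0, 54, 0.7, 0, 0.7, 0, 0, 0, 54, 0.5, 0, 0.8, 0, 0, 0, 54, 0.28, 0, 0.8, 0, 0, 0, 54, 0, 0, 0.8, 0, 0, 0, 54, 0, 0, 0.7, 0, 0, 0, 54, 0, 0, 0.5, 0, 0, 0, 54, 0, 0, 0.3, 0, 0, 0, 54]'

```text
t: 16.75
tool_pos: [0.4838, 0.2441, 0.0306]
orientation: [-2.289, -2.15, 0.005]
force: [-0.7, 0.3, -1.9]
opening: 0.0561
gripper_force: 40.0
```

Request:
apply_moves --steps '[0, 0, 0.2, 0, 0, 0, 54, 0, 0, 0.2, 0, 0, 0, 54, 0, 0, 0.15, 0, 0, 0, 54, 0, 0, 0, 0, 0, 0, 54, 0, 0, 0, 0, 0, 0, 54]'

```text
t: 17.17
tool_pos: [0.4854, 0.245, 0.0173]
orientation: [2.289, 2.152, 0.001]
force: [0.1, -0.3, -1.2]
opening: 0.0564
gripper_force: 40.0
```

```bash
python3 st.py
```

```text
t 17.1667
tool_pos [0.4854 0.245  0.0173]
orientation [2.2886e+00 2.1518e+00 1.1000e-03]
force [ 0.1005 -0.3169 -1.1537]
wrist_torque [-0.0638  0.0587  0.0524]
q [0.3731 0.1737 1.8276 0.     1.1396 0.4346]
```

Request:
apply_moves --steps '[0, 0, 0.15, 0, 0, 0, 54, 0, 0, 0.15, 0, 0, 0, 54, 0, 0, 0.08, 0, 0, 0, 54, 0, 0, 0, 0, 0, 0, 54]'

```text
t: 17.5
tool_pos: [0.4844, 0.2447, 0.0046]
orientation: [-2.288, -2.152, 0.002]
force: [1.1, -0.7, -1.4]
opening: 0.0561
gripper_force: 40.0
```

Request:
apply_moves --steps '[0, 0, 0.04, 0, 0, 0, 54, 0, 0, 0.03, 0, 0, 0, 54, 0, 0, 0, 0, 0, 0, 54]'

```text
t: 17.75
tool_pos: [0.4851, 0.2449, 0.0034]
orientation: [2.288, 2.152, 0.0]
force: [-1.1, -0.2, -1.1]
opening: 0.0565
gripper_force: 40.0
```

Request:
apply_moves --steps '[0, 0, 0.03, 0, 0, 0, 54, 0, 0, 0, 0, 0, 0, 54]'

```text
t: 17.92
tool_pos: [0.4851, 0.245, 0.0033]
orientation: [2.288, 2.152, 0.0]
force: [-3.9, -2.1, 9.0]
opening: 0.0566
gripper_force: 44.6
```

Request:
apply_moves --steps '[0, 0, 0, 0, 0, 0, 54, 0, 0, 0, 0, 0, 0, 54, 0, 0, 0, 0, 0, 0, 54, 0, 0, 0, 0, 0, 0, 54]' --grip_force 3

```text
t: 18.25
tool_pos: [0.4855, 0.245, 0.0033]
orientation: [2.288, 2.152, 0.001]
force: [-2.7, -2.7, 6.9]
opening: 0.057
gripper_force: 5.7
```

Request:
apply_moves --steps '[0, 0, -0.02, 0, 0, 0, 54, 0, 0, 0, 0, 0, 0, 61, 0, 0, 0, 0, 0, 0, 62, 0, 0, 0, 0, 0, 0, 63, 0, 0, 0, 0, 0, 0, 64, 0, 0, 0, 0, 0, 0, 66, 0, 0, 0, 0, 0, 0, 69, 0, 0, 0, 0, 0, 0, 73, 0, 0, 0, 0, 0, 0, 77, 0, 0, 0, 0, 0, 0, 78, 0, 0, 0, 0, 0, 0, 78]'

```text
t: 19.17
tool_pos: [0.4855, 0.245, 0.0033]
orientation: [2.288, 2.152, 0.002]
force: [5.0, -1.9, 4.8]
opening: 0.072
gripper_force: 2.3
```

Request:
apply_moves --steps '[0, 0, -0.2, 0, 0, 0, 78, 0, 0, -0.3, 0, 0, 0, 78, 0, 0, -0.5, 0, 0, 0, 78, 0, 0, -0.7, 0, 0, 0, 78, 0, 0, -0.8, 0, 0, 0, 78, 0, 0, -0.8, 0, 0, 0, 78, 0, 0, -0.8, 0, 0, 0, 78, -0.5, 0, -0.8, 0, 0, 0, 78, -0.8, 0, -0.5, 0, 0, 0, 78, -0.8, 0, 0, 0, 0, 0, 78, -0.5, 0, 0, 0, 0, 0, 78, 0, 0, 0, 0, 0, 0, 78]'

```text
t: 20.17
tool_pos: [0.4796, 0.1648, 0.1655]
orientation: [2.29, 2.15, -0.002]
force: [-0.6, -0.6, -0.7]
opening: 0.0726
gripper_force: 0.0
```

```bash
python3 st.py; python3 - <<'E'
from h import *
b=save("wrist","w4")[:,:,::-1];im=save("side","s2")[:,:,::-1][180:330,190:390]
cv2.imwrite("pics/end.png",np.hstack([cv2.resize(im,(400,300)),cv2.resize(b,(400,300))]))
E
```

```text
t 20.1667
tool_pos [0.4796 0.1648 0.1655]
orientation [ 2.2903e+00  2.1500e+00 -1.5000e-03]
force [-0.576  -0.6296 -0.6505]
wrist_torque [-0.0647  0.0767  0.0041]
q [ 2.3040e-01 -9.0600e-02  1.8098e+00 -7.0000e-04  1.4231e+00  2.9370e-01]
```

View pics/end.png

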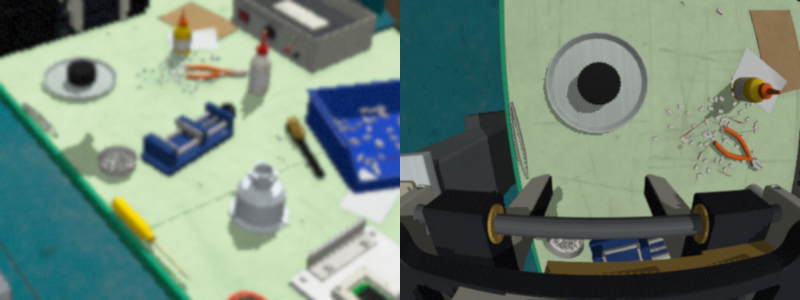

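The cap stands upright in the dish at right (599,83), the jar is open at left (262,195), and the bottles and screw dish are in place. I'll hand it in.

```bash
python3 -c "
from plant import robot
print(robot.close_job())"
```

```text
the job is handed in; nothing more can be done
None
```

The jar is open and its cap stands right way up in the 144 mm steel dish, handed in at about 20 s; press peaked at 18.7 N, twist at about 0.25 N m when it met the stop, and the cap slid at most about 2 mm onto the dish floor on release.

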